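# Weigh sealed filter cans by hand and press them into the heavy or the light rack

## Robot

A 6-joint arm with a two-finger parallel gripper is mounted at the origin on the work surface. World frame = base frame: x ahead of the robot, y to its left, z up, the work surface at z = 0. Lengths are in mm, angles in rad, forces in N, time in s.
With the tool pointing down it reaches from about 300 to 875 mm from the base axis. Payload 4.2 kg.
Tool frame: the origin (TCP) lies on the mounting face of the last link; the fingertips stand 173 mm ahead of it and the grasp point (between the pads) lies 155 mm ahead of it (r.grasp_offset is the distance from the TCP to the grasp point, in mm); z points along the fingers, y is the line along which they close (so a half turn about z gives the same grasp; the last joint's range is limited). The gripper opens to 85 mm and grips with 20 to 120 N. Pads are 22 mm wide; open, the fingers measure 114 mm over their backs; the gripper's body (76 mm by 85 mm) begins 54 mm behind the grasp point. The pads swing forward as they close: fully open they stand 13 mm farther back than shut.
Start: joints at [-0.02, 0.32, 1.565, -0, 1.257, -0.02], TCP at [574.998, 0.001, 404.738] pointing down, gripper open.
Joint ranges: [-3.11, 3.11], [-0.84, 2.01], [0.21, 2.61], [-1.34, 4.49], [0.05, 2.63], [-2.56, 2.56]. Speed limits (rad/s): [2.57, 2.57, 3.14, 3.14, 3.14, 3.14].

## Interface

Orientations are given as a unit quaternion [w, x, y, z].
In Python, from plant import r gives the robot as it stands.
- The arm moves only by the tool carry_out, never from a script. Its argument "plan" is a list of rows, each a list of 5 numbers: the shift along the tool's x, y, z in units of 0.1 m (1.0 is 0.1 m), then the turn about the tool's z in units of pi/2 rad (1.0 is pi/2 rad), then the opening, from 0 (shut) to 1 (fully open). A call has 1 to 8 rows; each row shifts and turns the commanded pose from where the row before left it, along the tool's axes as they then stand; what a row does not reach is not made up. A row lasts 1/8 s, in which the tool goes at most 62.5 mm and 10.7 degrees, less where a joint would pass 70% of its speed; a pose out of reach is approached as far as the arm can. A call with a number of a shift or a turn outside -1 to 1 is refused whole. A call with a gripper value outside its range is refused whole. The fingers move at their own pace and stop on an object; "force" is the grip in N (left out, the last holds). Time passes only in rows, so rows that do not move let the fingers close. It gives the time, the measured TCP pose, the force, the opening and the grip force at its end, in the units of the state.
- r.read_state(): the state, without advancing time (a new reading comes with each control period).
- r.grab_frame(name): name is "scene" or "side" or "wrist"; returns a dict with "pixels" (420x560x3 uint8, blue, green, red), "mtx" (3x3 intrinsics, pixels), "camera_from_world" (4x4, takes a point from world to camera coordinates). Camera axes: x right, y down, z forward; pixel columns grow to the right and rows downward; lengths in mm; the calibration is good to about 2 mm. A picture is of the moment at which its call begins. There is no depth.
- r.hand_in(): hands the job in; it is judged then, once.
Trained networks look in a picture, given as the dict that the camera call returned (one of the last four; its "shot" number tells which), for a name from the list of things; names that differ only in an ending like _2 or _b are one class to them, and where a whole thing is asked for, a point or a joint stands for the part that bears it (a point fixed in the world has none). Each returns a list of dicts, best first, with "conf" (0 to 1); they miss things now and then, are a little off and sometimes report something else, mostly with a low value. They report only what shows in the picture. A call takes as long as a camera call.
- r.look_for(picture, label): "box" ([left, top, right, bottom] in pixels, round what is visible of it).
- r.cut_out(picture, label): "mask" (420x560 bool, what is visible of it) and "box" ([left, top, right, bottom] in pixels, round what is visible of it).
The state is a dict: "t": time; "joint_positions": joint angles; "joint_vel": joint speeds; "joint_torque": joint torques, N m; "tool_pos": TCP position; "eef_rot": TCP orientation; "contact_force": force on the tool from outside, world axes, zero at the start; "moment": the same for the moment, N m; "gripper_width": finger opening in mm; "grip_force": force on a finger pad.
Only numpy, scipy, OpenCV 4.12 (cv2) and the standard library are available. Lean on these libraries where they do the work, as an engineer would, in place of code of your own. Each camera call takes 0.05 s, during which the arm holds its last target. There are 200 camera calls.

## Task

One at a time, the can nearer the robot first, lift each sealed filter can just a centimetre or two clear of the low tray, hold it still there for a second and feel its weight; then put it in a socket of the rack with the wire bail if it weighs more than 400 g, or of the plain rack if less (within 40 g of that either rack will do), and press it slowly down its stiff seat until you feel the seat bottom and push back with 15 to 20 N, never more than 25 N, before fetching the other can. Let go of the cans, and leave the screwdriver, the flask and the parts bin where they are.

Things in the scene. Friction and masses are not known exactly. Their poses are not given: they have to be found in the camera images.
- can_1: the sealed filter can that starts in the tray's near recess: aluminium cylinder 40 mm across and 70 mm tall with a dark band near its top and a brass stub 10 mm across and 6 mm tall on the middle of its lid. Origin: centre of its underside; z up its axis. Both cans look the same; the hidden mass of each is anything from 180 to 620 g, independent of the other
- can_2: the sealed filter can that starts in the tray's far recess, like can_1: aluminium cylinder 40 mm across and 70 mm tall with a dark band near its top and a brass stub 10 mm across and 6 mm tall on the middle of its lid. Origin: centre of its underside; z up its axis. Both cans look the same; the hidden mass of each is anything from 180 to 620 g, independent of the other
- tray: fixed grey plastic tray 150 x 75 x 14 mm with two round recesses 43 mm across, 8 mm deep (floor 6 mm above the bench), at x = -37.5 mm (near, can_1) and +37.5 mm (far, can_2). Origin: centre of its underside; x along its length, z up
- rack_heavy: the rack for cans above 400 g, known by a steel wire bail (8 mm wire, top 64 mm above the bench) across its far end at x = +77 mm: fixed grey plastic block 170 x 80 x 36 mm, long along its x, with two upright round sockets 43 mm across (3 mm lead-in bevel) at x = -37.5 and +37.5 mm, each with a stiff steel seat plate. Origin: centre of its underside, z up. Rack and can are spoiled by more than 25 N between them
- rack_light: the rack for cans below 400 g, without a bail: fixed grey plastic block 170 x 80 x 36 mm, long along its x, with two upright round sockets 43 mm across (3 mm lead-in bevel) at x = -37.5 and +37.5 mm, each with a stiff steel seat plate. Origin: centre of its underside, z up. Rack and can are spoiled by more than 25 N between them
- rack_heavy_socket0 (a point): mouth centre, on the top face, of the near (-x) socket of rack_heavy. Its seat plate starts 7 to 17 mm down, drags with about 11 N (more than a can weighs), stays where left and stops hard 19 to 25 mm down, a depth that differs each time: only there does it push back harder than 12 N; 45 to 51 mm of the can stay proud
- rack_heavy_socket1 (a point): mouth centre, on the top face, of the far (+x) socket of rack_heavy. Its seat plate starts 7 to 17 mm down, drags with about 11 N (more than a can weighs), stays where left and stops hard 19 to 25 mm down, a depth that differs each time: only there does it push back harder than 12 N; 45 to 51 mm of the can stay proud
- rack_light_socket0 (a point): mouth centre, on the top face, of the near (-x) socket of rack_light. Its seat plate starts 7 to 17 mm down, drags with about 11 N (more than a can weighs), stays where left and stops hard 19 to 25 mm down, a depth that differs each time: only there does it push back harder than 12 N; 45 to 51 mm of the can stay proud
- rack_light_socket1 (a point): mouth centre, on the top face, of the far (+x) socket of rack_light. Its seat plate starts 7 to 17 mm down, drags with about 11 N (more than a can weighs), stays where left and stops hard 19 to 25 mm down, a depth that differs each time: only there does it push back harder than 12 N; 45 to 51 mm of the can stay proud
- driver: bystander: screwdriver about 170 mm long with a red handle, lying beyond the tray; leave it alone
- flask: bystander: white plastic flask, 44 mm across, 100 mm tall, standing; leave it alone
- bin: bystander: open blue parts bin 80 x 80 x 50 mm; leave it alone

How it is judged:
By the outcome, as a careful person would: the job done as asked, in the order asked, and still so for the second after the job is handed in, with the robot touching nothing.
It also fails if it takes over 72 s, if anything falls off the work surface, if the arm or the gripper's body presses on something with over 40 N, if the wrist force passes 120 N, or if a joint passes its speed limit or range.

## Working session

There is one attempt and no reset: what is moved stays moved. The work goes in short steps, Python scripts to look and compute and a tool call to move; the robot and the scene stay as the last step left them, time stands still between calls to the robot, and variables do not carry over. Pictures are saved under pics/ and viewed, at most 10 in all, crops included, and the job is handed in when it is done.

Besides the shell and the picture viewer there is one more tool, called after "Emit:" as name(argument=value, ...), one argument or row to a line, values as JSON. carry_out: Moves the arm, as the interface text tells. Its arguments: {"type":"object","properties":{"plan":{"type":"array","items":{"type":"array","items":{"type":"number"}}},"force":{"type":"number"}},"required":["plan"]}

```bash
mkdir -p pics; ls
cat > h.py <<'E'
import numpy as np,cv2
from plant import r
def ray(f,u,v,z):
    """world point on plane z seen at pixel u,v"""
    T=np.array(f["camera_from_world"]);R=T[:3,:3];c=-R.T@T[:3,3]
    d=R.T@np.linalg.inv(np.array(f["mtx"]))@np.array([u,v,1.])
    return c+d*(z-c[2])/d[2]
def proj(f,p):
    T=np.array(f["camera_from_world"]);q=T[:3,:3]@np.array(p,float)+T[:3,3];q=np.array(f["mtx"])@q
    return q[:2]/q[2]
E
python3 - <<'E'
from h import *
fs={}
for n in ["scene","side"]:
    f=r.grab_frame(n);fs[n]=f
    cv2.imwrite(f"pics/{n}0.png",f["pixels"])
    for l in ["can_1","tray","rack_heavy","rack_light","flask","bin","driver"]:
        for d in r.look_for(f,l)[:3]: print(n,l,np.round(d["box"]),round(d["conf"],2))
s=r.read_state();print(s)
E
```

```text
pics
scene can_1 [265. 185. 289. 223.] 0.84
scene can_1 [285. 155. 306. 194.] 0.69
scene tray [389. 162. 442. 247.] 0.45
scene rack_heavy [152. 137. 199. 217.] 0.57
scene rack_heavy [394. 168. 441. 247.] 0.31
scene rack_light [391. 167. 443. 248.] 0.63
scene flask [160. 230. 188. 275.] 0.77
scene flask [356. 259. 409. 322.] 0.71
scene flask [253. 176. 317. 236.] 0.22
scene bin [359. 258. 410. 324.] 0.59
scene driver [262. 239. 284. 330.] 0.77
scene driver [396. 164. 444. 248.] 0.44
side can_1 [304. 200. 325. 241.] 0.97
side can_1 [284. 180. 304. 214.] 0.95
side tray [273. 204. 340. 251.] 0.69
side rack_heavy [346. 150. 427. 211.] 0.86
side rack_light [150. 244. 249. 346.] 0.8
side flask [297. 128. 316. 170.] 0.92
side flask [304. 197. 327. 243.] 0.37
side flask [146. 244. 245. 343.] 0.2
side bin [143. 190. 200. 244.] 0.61
side driver [221. 170. 271. 201.] 0.67
{'t': 0.8, 'joint_positions': array([-1.99870742e-02,  3.19600722e-01,  1.56448448e+00,  4.52925121e-06,
        1.25738571e+00, -1.99974492e-02]), 'joint_vel': array([ 0.00121719, -0.0007507 , -0.00023408,  0.00030018,  0.00015776,
       -0.00060115]), 'joint_torque': array([-4.32410461e-04, -4.15359914e+01, -2.34410387e+01, -1.64886906e-04,
       -1.77915226e-04,  2.95653123e-06]), 'tool_pos': array([5.75005051e+02, 8.72259698e-03, 4.04743562e+02]), 'eef_rot': array([4.23986845e-05, 7.07103605e-01, 7.07109954e-01, 4.37239918e-05]), 'contact_force': array([-0.22454577, -0.04693018,  0.50339051]), 'moment': array([ 0.00330358,  0.04454997, -0.02128212]), 'grip_force': 0.0, 'gripper_width': 85.91890853761727}
```

View pics/scene0.png

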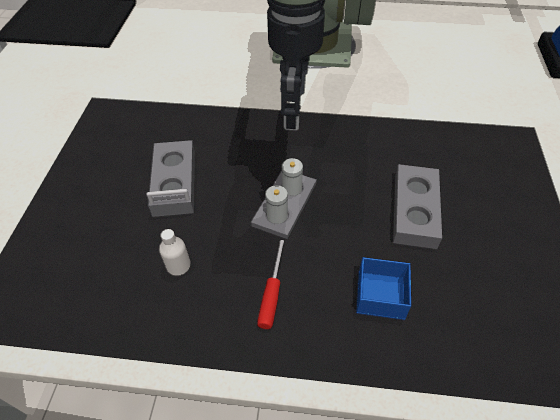

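View pics/side0.png

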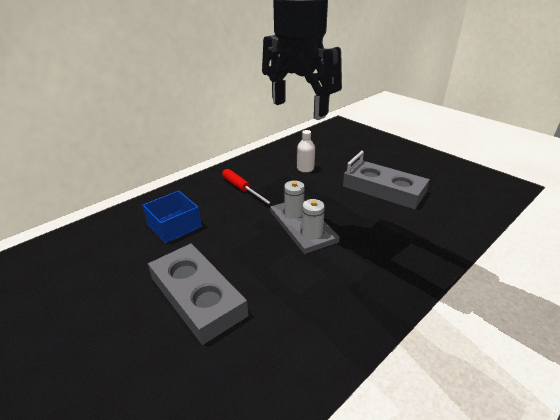

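Scene: cans' stubs at (293,164) near and (277,190) far; the bail rack is on image left with sockets (172,159) and (171,186), and the plain rack on the right with (418,186) and (418,215). Side: stubs at (314,202) near and (294,184) far. I'll triangulate these next.

Run:
```python
from h import *
a=r.grab_frame("scene");b=r.grab_frame("side")
P={"can1":(82,(293,164),(314,202)),"can2":(82,(277,190),(294,184)),"H0":(36,(173,159),(402,182)),"H1":(36,(171.5,185),(370,173)),"L0":(36,(418,186),(207,296)),"L1":(36,(418.5,215),(184,270))}
for k,(z,p,q) in P.items(): print(k,np.round(ray(a,*p,z)[:2],1),np.round(ray(b,*q,z)[:2],1))
# refine stubs by brass colour
for n,f in (("scene",a),("side",b)):
    h=cv2.cvtColor(f["pixels"],cv2.COLOR_BGR2HSV); m=cv2.inRange(h,(12,120,80),(32,255,255))
    k,_,st,c=cv2.connectedComponentsWithStats(m)
    for i in range(1,k):
        if st[i,4]>5: print(n,"brass",np.round(c[i],1),st[i,4],np.round(ray(f,*c[i],80)[:2],1))
```

```text
can1 [540.6  -4. ] [537.   -3.4]
can2 [607.9 -26.3] [606.6 -21.2]
H0 [ 508.9 -254.4] [ 502.  -250.4]
H1 [ 578.5 -238.8] [ 574.  -232.6]
L0 [529.5 239.3] [522.  244.1]
L1 [601.2 235.3] [593.9 239.9]
scene brass [291.7 164. ] 18 [538.9  -6.7]
scene brass [276. 192.] 21 [611.1 -27.7]
side brass [294.  183.6] 21 [609.9 -24.5]
side brass [313.1 202.9] 22 [538.1  -2.3]
```

Emit:
carry_out(
  plan=[
    [-0.045,-0.365,0.3,0,1],
    [0,0,0.08,-0.1165,1],
    [0,0,0.08,-0.1165,1],
    [0,0,0.08,-0.1165,1],
    [0,0,0.08,-0.1165,1],
    [0,0,0.08,-0.1165,1],
    [0,0,0.08,-0.1165,1],
    [0,0,0.08,-0.1165,1],
  ],
  force=60,
)

```text
t: 1.9
tool_pos: [538.6, -4.5, 318.5]
eef_rot: [0.0, 0.141, 0.99, 0.0]
contact_force: [0.4, 0.5, 0.8]
gripper_width: 85.4
grip_force: 0.0
```

```bash
cat >> h.py <<'E'
from scipy.spatial.transform import Rotation as Ro
def tool():
    s=r.read_state();q=s["eef_rot"];M=Ro.from_quat(np.r_[q[1:],q[0]]).as_matrix();return s,M
def to(x,y,z,ang=None):
    """units to reach TCP x,y,z; ang = world dir (deg) of closing line"""
    s,M=tool();d=M.T@(np.array([x,y,z])-s["tool_pos"])/100
    cur=np.degrees(np.arctan2(M[1,1],M[0,1]));t=0 if ang is None else -(((ang-cur+90)%180)-90)/90
    print("pos",np.round(s["tool_pos"],1),"close dir",round(cur,1),"-> shift",np.round(d,3),"turn",round(t,3),"F",np.round(s["contact_force"],2),"t",round(s["t"],2))
def view(n,name):
    f=r.grab_frame(n);cv2.imwrite(f"pics/{name}.png",f["pixels"]);return f
E
python3 - <<'E'
from h import *
f=view("wrist","w1")
to(538.5,-4.5,211,73.4)
for p in [(538.5,-4.5,82),(610.5,-26,82)]: print(proj(f,p))
for d in r.look_for(f,"can_1"): print(d)
E
```

```text
pos [538.2  -4.5 317.5] close dir 73.9 -> shift [-5.000e-03  1.000e-03  1.065e+00] turn 0.006 F [-0.49 -0.04 -0.84] t 1.95
[278.06120847 225.47739079]
[277.28160318 329.03985839]
{'box': [244.7, 168.9, 310.2, 253.5], 'conf': 0.92}
{'box': [246.4, 252.8, 305.8, 346.5], 'conf': 0.9}
```

View pics/w1.png

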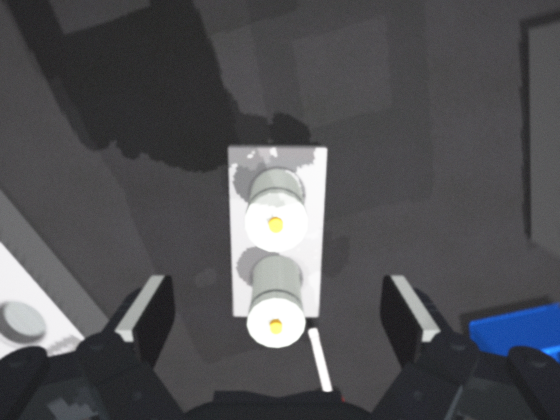

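Wrist view: the can stubs are at (276,225) and (276,325), within about 1 mm of the prediction, and the fingers sit squarely across the tray. Descending to grip.

```bash
cat >> h.py <<'E'
def avgF(n):
    F=[]
    for _ in range(n): r.grab_frame("side");F.append(r.read_state()["contact_force"])
    F=np.array(F);print("F mean",F.mean(0).round(2),"sd",F.std(0).round(2));return F.mean(0)
E
python3 -c "
from h import *
avgF(8)"
```

```text
F mean [ 0.07 -0.07  0.06] sd [0.63 0.48 0.61]
```

Emit:
carry_out(
  plan=[
    [0,0,0.26,0.005,1],
    [0,0,0.3,0,1],
    [0,0,0.3,0,1],
    [0,0,0.2,0,1],
    [0,0,0,0,0.7],
    [0,0,0,0,0],
    [0,0,0,0,0],
    [0,0,0,0,0],
  ],
  force=60,
)

```text
t: 3.4
tool_pos: [539.0, -4.5, 214.1]
eef_rot: [0.001, 0.148, 0.989, 0.0]
contact_force: [-0.3, -0.5, 5.9]
gripper_width: 38.7
grip_force: 60.7
```

Emit:
carry_out(
  plan=[
    [0,0,0,0,0],
    [0,0,0,0,0],
  ],
)

```text
t: 3.65
tool_pos: [539.0, -4.5, 214.0]
eef_rot: [0.001, 0.148, 0.989, 0.0]
contact_force: [-1.1, -0.6, 5.9]
gripper_width: 38.4
grip_force: 60.7
```

Emit:
carry_out(
  plan=[
    [0,0,-0.06,0,0],
    [0,0,-0.08,0,0],
    [0,0,-0.07,0,0],
    [0,0,-0.02,0,0],
    [0,0,0,0,0],
    [0,0,0,0,0],
    [0,0,0,0,0],
    [0,0,0,0,0],
  ],
)

```text
t: 4.65
tool_pos: [538.5, -4.5, 235.6]
eef_rot: [-0.0, 0.148, 0.989, 0.0]
contact_force: [0.0, -0.6, -4.4]
gripper_width: 38.5
grip_force: 60.8
```

```bash
python3 -c "
from h import *
avgF(20)
to(506,-252,300,103.5)
to(526,242,300,87)"
```

```text
F mean [-0.02 -0.23 -4.64] sd [0.5  0.59 0.47]
pos [538.5  -4.5 235.7] close dir 72.9 -> shift [-0.415 -2.462 -0.643] turn -0.339 F [-0.02 -0.1  -4.55] t 5.65
pos [538.5  -4.5 235.7] close dir 72.9 -> shift [ 0.843  2.32  -0.643] turn -0.156 F [-0.02 -0.1  -4.55] t 5.65
```

Measured weight is about 4.7 N, or 480 g, so can_1 goes in the bail rack.

Emit:
carry_out(
  plan=[
    [0,0,-0.45,0,0],
    [-0.04,-0.2,-0.45,0,0],
    [-0.09,-0.53,-0.04,0,0],
    [-0.1,-0.6,0,0,0],
    [-0.1,-0.6,0,0,0],
    [-0.085,-0.53,0,0,0],
    [0,0,0,-0.11,0],
    [0,0,0,-0.115,0],
  ],
)

```text
t: 6.65
tool_pos: [505.5, -252.8, 329.4]
eef_rot: [-0.0, -0.03, 1.0, 0.0]
contact_force: [-0.8, -0.4, -5.0]
gripper_width: 38.3
grip_force: 62.9
```

Emit:
carry_out(
  plan=[
    [0,0,0,-0.115,0],
    [0,0,0,0,0],
  ],
)

```text
t: 6.9
tool_pos: [505.9, -251.9, 329.5]
eef_rot: [-0.0, -0.117, 0.993, 0.0]
contact_force: [0.2, -0.1, -4.8]
gripper_width: 38.7
grip_force: 62.9
```

Run:
```python
from h import *
f=view("wrist","w2")
to(506,-252,260,103.5)
for p in [(506,-252,36),(576,-235,36)]: print(proj(f,p))
for d in r.look_for(f,"rack_heavy"): print(d)
```

```text
pos [ 505.9 -251.8  329.6] close dir 103.4 -> shift [-0.001 -0.002  0.696] turn -0.001 F [ 0.84 -0.52 -5.  ] t 6.95
[277.81678246 199.30150135]
[278.13817103 282.731124  ]
{'box': [215.3, 132.5, 327.1, 262.8], 'conf': 0.65}
```

View pics/w2.png

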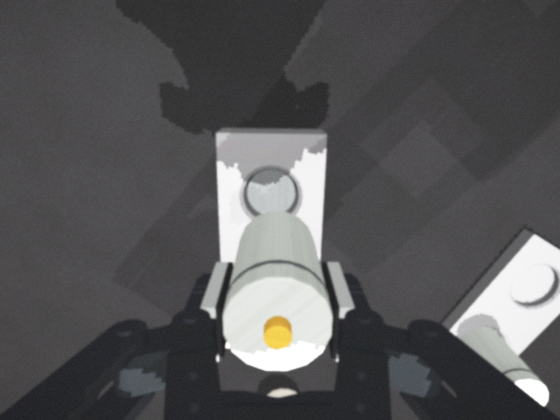

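Wrist view: H0 socket sits near (271,195) against a predicted (278,199), so the rack is about 4 mm off to the left. I'll measure its edges more closely.

Run:
```python
from h import *
f=r.grab_frame("wrist");im=f["pixels"];g=cv2.cvtColor(im,cv2.COLOR_BGR2GRAY)
for v in (140,170,200,215):
    row=g[v].astype(int);print(v,[u for u in range(200,345) if abs(row[u+1]-row[u-1])>40])
col=g[110:140,225:320].astype(float).mean(1);print("top",110+np.argmax(np.diff(col)))
c=cv2.resize(im[120:260,200:345],None,fx=5,fy=4.285*5/4.285,interpolation=cv2.INTER_CUBIC)[:600]
for k in range(0,145,20): cv2.putText(c,str(200+k),(k*5,10),0,.4,(0,0,255));cv2.line(c,(k*5,0),(k*5,6),(0,0,255))
for k in range(0,120,20): cv2.putText(c,str(120+k),(0,k*5+4),0,.4,(0,0,255))
cv2.imwrite("pics/c2.png",c)
```

```text
140 [214, 215, 216, 326, 327]
170 [215, 216, 217, 238, 239, 289, 290, 324, 325, 326]
200 [216, 217, 218, 219, 243, 244, 247, 248, 249, 293, 294, 297, 298, 322, 323, 324, 325]
215 [217, 218, 219, 321, 322, 323, 324]
top 132
```

View pics/c2.png

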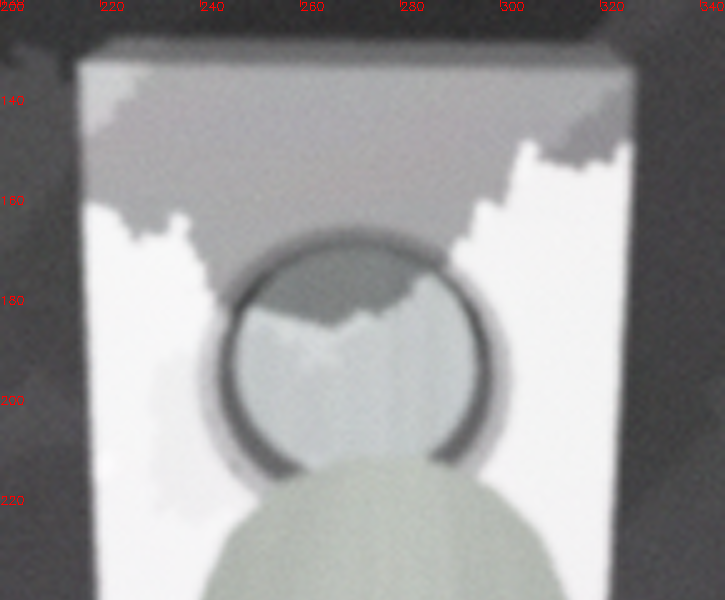

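Run:
```python
from h import *
f=r.grab_frame("wrist");im=f["pixels"]
h=cv2.cvtColor(im,cv2.COLOR_BGR2HSV); m=cv2.inRange(h,(12,120,80),(32,255,255));m[:280]=0;m[:,:200]=0;m[:,340:]=0
k,_,st,c=cv2.connectedComponentsWithStats(m);i=1+np.argmax(st[1:,4]);print("stub seen",c[i],st[i])
s,M=tool();p=s["tool_pos"]
for z in (-132,-129,-126): print(z,proj(f,p+[0,0,z]))
w=ray(f,271,194.5,36);print(w); a=ray(f,270.8,132.5,36);print("end edge pt",a,"-> socket",a+ 47.5*np.r_[np.cos(np.radians(13.4)),np.sin(np.radians(13.4)),0])
to(w[0],w[1],260,103.4)
```

```text
stub seen [277.23971631 332.29929078] [264 317  27  32 705]
-132 [280.05201616 339.03959779]
-129 [280.13577554 345.06618486]
-126 [280.2236654  351.38996487]
[ 503.7105227 -257.869374    36.       ]
end edge pt [ 458.49027396 -268.54579382   36.        ] -> socket [ 504.69712818 -257.53776841   36.        ]
pos [ 506.  -251.8  329.7] close dir 103.5 -> shift [ 0.037 -0.054  0.697] turn 0.001 F [-0.7  -0.29 -4.25] t 7.1
```

Emit:
carry_out(
  plan=[
    [0,-0.039,0.25,0,0],
    [0,0,0.3,0,0],
    [0,0,0.17,0,0],
    [0,0,0,0,0],
  ],
)

```text
t: 7.6
tool_pos: [506.6, -255.4, 256.4]
eef_rot: [-0.001, -0.117, 0.993, 0.001]
contact_force: [-0.0, -0.5, -4.5]
gripper_width: 38.3
grip_force: 62.7
```

```bash
cat > l.py <<'E'
from h import *
import sys
f=view("wrist",sys.argv[1]);im=f["pixels"];g=cv2.cvtColor(im,cv2.COLOR_BGR2GRAY)
s,M=tool();p=s["tool_pos"];print(p.round(1))
U=208
# overlay: predicted can bottom circle and socket circle (coaxial w. tool) for comparison
b=im.copy()
for R,z,c in ((20,p[2]-U,(0,255,0)),(24.5,36,(0,0,255))):
    q=np.array([proj(f,[p[0]+R*np.cos(t),p[1]+R*np.sin(t),z]) for t in np.linspace(0,6.28,60)])
    cv2.polylines(b,[np.round(q*16).astype(int)],True,c,1,cv2.LINE_AA,4)
cv2.imwrite(f"pics/{sys.argv[1]}.png",cv2.resize(b[90:350,150:410],None,fx=2.3,fy=2.3,interpolation=cv2.INTER_CUBIC))
for v in (140,160,180,200,220,240):
    row=g[v].astype(int);e=[u for u in range(170,390) if abs(row[u+1]-row[u-1])>35];print(v,e)
E
python3 l.py w3
```

```text
[ 507.  -255.6  257.6]
140 []
160 [198, 199, 200, 349, 350, 351]
180 [199, 200, 201, 348, 349]
200 [200, 201, 202, 346, 347, 348]
220 [201, 202, 203, 209, 251, 302, 303, 304, 323, 324, 345, 346, 347]
240 [202, 203, 204, 237, 315, 343, 344, 345]
```

View pics/w3.png

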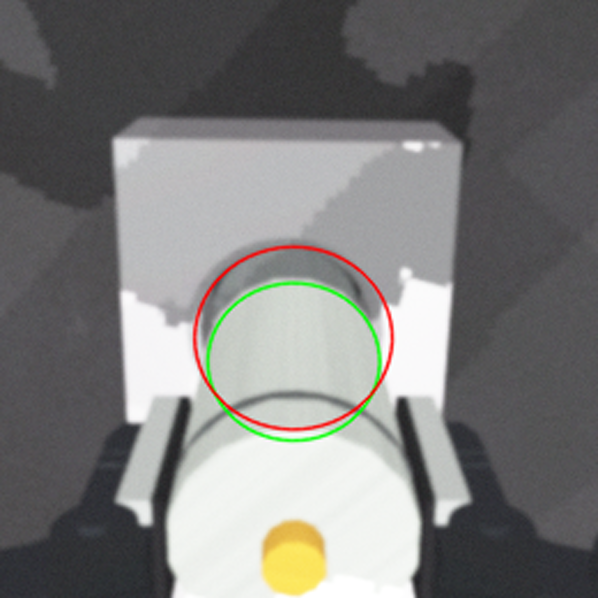

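The can is about 1.3 mm right of the socket centre and about 0.7 mm short along x. Correcting that and entering.

Emit:
carry_out(
  plan=[
    [0.006,-0.013,0.03,0,0],
    [0,0,0.05,0,0],
    [0,0,0.04,0,0],
    [0,0,0.03,0,0],
    [0,0,0.03,0,0],
    [0,0,0.02,0,0],
    [0,0,0,0,0],
  ],
)

```text
t: 8.52
tool_pos: [506.6, -257.0, 237.6]
eef_rot: [-0.0, -0.118, 0.993, 0.0]
contact_force: [-0.6, -0.1, -5.0]
gripper_width: 38.7
grip_force: 62.8
```

Emit:
carry_out(
  plan=[
    [0,0,0.02,0,0],
    [0,0,0.02,0,0],
    [0,0,0.02,0,0],
    [0,0,0.02,0,0],
    [0,0,0,0,0],
  ],
)

```text
t: 9.15
tool_pos: [506.7, -257.0, 230.9]
eef_rot: [0.0, -0.118, 0.993, -0.0]
contact_force: [-2.1, 0.5, 5.2]
gripper_width: 38.3
grip_force: 63.9
```

Emit:
carry_out(
  plan=[
    [0,0,0.012,0,0],
    [0,0,0.012,0,0],
    [0,0,0.012,0,0],
    [0,0,0,0,0],
  ],
)

```text
t: 9.65
tool_pos: [506.7, -257.0, 227.2]
eef_rot: [0.0, -0.118, 0.993, -0.0]
contact_force: [-1.6, 1.3, 5.9]
gripper_width: 38.7
grip_force: 64.0
```

Emit:
carry_out(
  plan=[
    [0,0,0.01,0,0],
    [0,0,0,0,0],
  ],
)

```text
t: 9.9
tool_pos: [506.7, -257.0, 226.3]
eef_rot: [0.0, -0.118, 0.993, -0.0]
contact_force: [-1.4, 1.9, 5.9]
gripper_width: 38.5
grip_force: 64.0
```

Emit:
carry_out(
  plan=[
    [0,0,0.008,0,0],
    [0,0,0.008,0,0],
    [0,0,0,0,0],
  ],
)

```text
t: 10.28
tool_pos: [506.7, -257.0, 224.7]
eef_rot: [0.0, -0.118, 0.993, -0.0]
contact_force: [-1.7, 1.4, 5.2]
gripper_width: 38.5
grip_force: 64.0
```

Emit:
carry_out(
  plan=[
    [0,0,0.007,0,0],
    [0,0,0.007,0,0],
    [0,0,0,0,0],
  ],
)

```text
t: 10.65
tool_pos: [506.7, -257.1, 223.3]
eef_rot: [0.0, -0.118, 0.993, -0.0]
contact_force: [-2.7, 1.6, 4.5]
gripper_width: 38.7
grip_force: 64.0
```

Emit:
carry_out(
  plan=[
    [0,0,0.007,0,0],
    [0,0,0.007,0,0],
    [0,0,0,0,0],
  ],
)

```text
t: 11.02
tool_pos: [506.7, -257.1, 221.9]
eef_rot: [0.0, -0.118, 0.993, -0.0]
contact_force: [-2.8, 0.5, 5.5]
gripper_width: 38.8
grip_force: 64.0
```

Emit:
carry_out(
  plan=[
    [0,0,0.007,0,0],
    [0,0,0.007,0,0],
    [0,0,0,0,0],
  ],
)

```text
t: 11.4
tool_pos: [506.7, -257.0, 221.5]
eef_rot: [0.001, -0.118, 0.993, -0.0]
contact_force: [-4.1, 2.4, 13.0]
gripper_width: 38.6
grip_force: 64.8
```

```bash
python3 -c "
from h import *
avgF(6);to(610.5,-26,318,73.4)"
```

```text
F mean [-3.49  2.35 12.11] sd [0.43 0.46 0.41]
pos [ 506.7 -257.   221.5] close dir 103.5 -> shift [-1.551  2.002 -0.965] turn 0.335 F [-4.02  1.93 12.66] t 11.7
```

Seat bottomed at about 17 N. Relaxing, releasing and moving to can_2.

Emit:
carry_out(
  plan=[
    [0,0,-0.02,0,0],
    [0,0,-0.005,0,0.7],
    [0,0,0,0,1],
    [0,0,0,0,1],
    [0,0,0,0,1],
    [0,0,-0.3,0,1],
    [0,0,-0.4,0,1],
    [0,0,-0.25,0,1],
  ],
)

```text
t: 12.7
tool_pos: [506.9, -257.2, 318.7]
eef_rot: [0.001, -0.118, 0.993, -0.001]
contact_force: [0.8, 0.3, -1.1]
gripper_width: 85.0
grip_force: 0.0
```

```bash
python3 -c "
from h import *
f=view('scene','s1')
s=r.read_state();print(s['gripper_width'])
to(610.5,-26,318,73.4)"
```

```text
85.55331381146813
pos [ 507.6 -257.5  321.7] close dir 103.5 -> shift [-1.543  2.01   0.036] turn 0.335 F [-0.47 -0.47  2.16] t 12.75
```

View pics/s1.png

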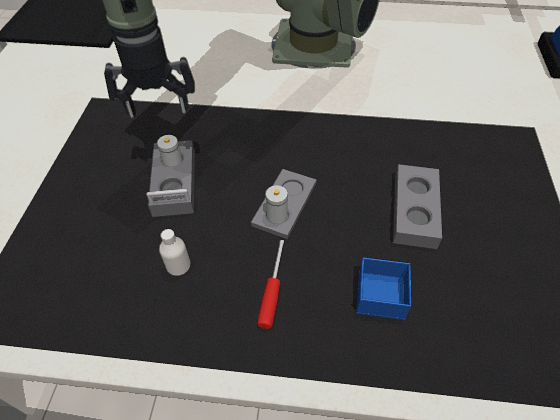

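can_1 stands seated at (169,150), and the rest of the scene is undisturbed.

Emit:
carry_out(
  plan=[
    [-0.304,0.403,0,0,1],
    [-0.304,0.403,0,0,1],
    [-0.304,0.403,0,0,1],
    [-0.304,0.403,0,0,1],
    [-0.304,0.403,0,0,1],
    [0,0,0,0.112,1],
    [0,0,0,0.112,1],
    [0,0,0,0.112,1],
  ],
)

```text
t: 13.75
tool_pos: [607.2, -25.2, 316.0]
eef_rot: [-0.0, 0.148, 0.989, -0.0]
contact_force: [0.5, -0.4, 0.7]
gripper_width: 85.4
grip_force: 0.0
```

Run:
```python
from h import *
avgF(8)
f=r.grab_frame("wrist");im=f["pixels"]
to(608.5,-25.5,212,73.4)
h=cv2.cvtColor(im,cv2.COLOR_BGR2HSV); m=cv2.inRange(h,(12,120,80),(32,255,255))
k,_,st,c=cv2.connectedComponentsWithStats(m)
for i in range(1,k):
    if st[i,4]>20: print(c[i].round(1),st[i,4],ray(f,*c[i],80).round(1))
```

```text
F mean [ 0.22 -0.03 -0.22] sd [0.45 0.47 0.41]
pos [607.2 -25.6 316.8] close dir 73.3 -> shift [-0.012  0.005  1.048] turn -0.001 F [-0.95  0.08 -0.17] t 14.2
[275.5 229.5] 131 [609.3 -27.9  80. ]
```

Emit:
carry_out(
  plan=[
    [-0.012,-0.005,0.24,0,1],
    [0,0,0.3,0,1],
    [0,0,0.3,0,1],
    [0,0,0.2,0,1],
    [0,0,0,0,0.7],
    [0,0,0,0,0],
    [0,0,0,0,0],
    [0,0,0,0,0],
  ],
  force=60,
)

```text
t: 15.2
tool_pos: [608.8, -26.6, 214.4]
eef_rot: [0.002, 0.145, 0.989, -0.0]
contact_force: [0.4, -0.8, 5.8]
gripper_width: 38.4
grip_force: 61.0
```

Emit:
carry_out(
  plan=[
    [0,0,0,0,0],
    [0,0,0,0,0],
  ],
)

```text
t: 15.45
tool_pos: [608.8, -26.5, 214.4]
eef_rot: [0.002, 0.145, 0.989, -0.0]
contact_force: [-0.5, -0.6, 6.3]
gripper_width: 38.1
grip_force: 61.1
```

Emit:
carry_out(
  plan=[
    [0,0,-0.06,0,0],
    [0,0,-0.08,0,0],
    [0,0,-0.07,0,0],
    [0,0,-0.02,0,0],
    [0,0,0,0,0],
    [0,0,0,0,0],
    [0,0,0,0,0],
    [0,0,0,0,0],
  ],
)

```text
t: 16.45
tool_pos: [608.2, -26.4, 235.7]
eef_rot: [-0.0, 0.145, 0.989, -0.0]
contact_force: [1.0, 0.0, -5.8]
gripper_width: 38.3
grip_force: 60.9
```

```bash
python3 -c "
from h import *
avgF(20)
to(575,-238,330,103.5)
to(526,242,330,87)"
```

```text
F mean [ 0.05 -0.12 -5.67] sd [0.46 0.36 0.5 ]
pos [608.2 -26.4 235.8] close dir 73.3 -> shift [-0.29  -2.123 -0.942] turn -0.335 F [-0.61  0.6  -5.44] t 17.45
pos [608.2 -26.4 235.8] close dir 73.3 -> shift [ 1.559  2.334 -0.942] turn -0.152 F [-0.61  0.6  -5.44] t 17.45
```

Weight is 5.7 N, or about 580 g, so can_2 also goes in the bail rack, in its far socket.

Emit:
carry_out(
  plan=[
    [0,0,-0.45,0,0],
    [-0.04,-0.15,-0.45,0,0],
    [-0.07,-0.45,-0.04,0,0],
    [-0.08,-0.53,0,0,0],
    [-0.08,-0.53,0,0,0],
    [-0.068,-0.463,0,0,0],
    [0,0,0,-0.11,0],
    [0,0,0,-0.112,0],
  ],
)

```text
t: 18.45
tool_pos: [579.2, -240.4, 329.5]
eef_rot: [-0.0, -0.031, 1.0, 0.0]
contact_force: [-0.2, 0.8, -5.8]
gripper_width: 38.7
grip_force: 62.9
```

Emit:
carry_out(
  plan=[
    [0,0,0,-0.112,0],
    [0,0,0,0,0],
  ],
)

```text
t: 18.7
tool_pos: [579.5, -239.4, 329.7]
eef_rot: [-0.0, -0.115, 0.993, 0.0]
contact_force: [-0.8, 0.7, -5.6]
gripper_width: 38.8
grip_force: 62.9
```

```bash
python3 -c "
from h import *
to(579.6,-239.5,258,103.5)"; python3 l.py w4
```

```text
pos [ 579.5 -239.4  329.7] close dir 103.2 -> shift [-0.001 -0.001  0.717] turn -0.003 F [-0.83  0.68 -5.6 ] t 18.7
[ 579.6 -239.4  329.7]
140 [220, 221, 222, 331, 332, 333]
160 [221, 222, 303, 330, 331, 332]
180 [221, 222, 223, 242, 243, 295, 296, 299, 329, 330, 331]
200 [222, 223, 224, 248, 249, 252, 253, 254, 297, 298, 299, 302, 303, 304, 307, 327, 328, 329, 330]
220 [222, 223, 224, 225, 326, 327, 328, 329]
240 [223, 224, 225, 320, 321, 325, 326, 327, 328]
```

View pics/w4.png

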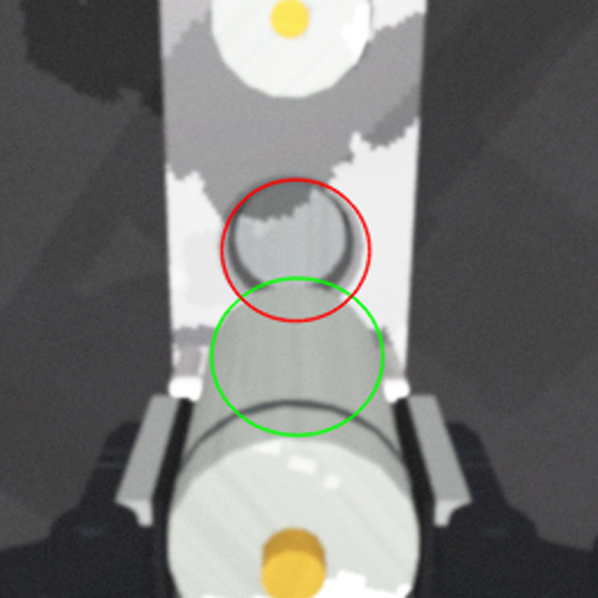

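H1 is clear, can_1 is in H0, and the rack is centred at column 276. can_2 sits about 2 mm lower in the pads than can_1 did, so I'll shift +2.4 mm in x and −0.6 mm in y.

Emit:
carry_out(
  plan=[
    [0.024,-0.006,0.25,0,0],
    [0,0,0.3,0,0],
    [0,0,0.17,0,0],
    [0,0,0,0,0],
  ],
)

```text
t: 19.25
tool_pos: [577.2, -240.4, 256.5]
eef_rot: [-0.001, -0.116, 0.993, 0.001]
contact_force: [0.8, -0.8, -4.8]
gripper_width: 38.4
grip_force: 62.8
```

```bash
python3 l.py w5
```

```text
[ 577.7 -240.6  257.9]
140 [199, 200, 201, 234, 235, 352, 353, 354, 355]
160 [200, 201, 202, 351, 352]
180 [201, 202, 350]
200 [202, 203, 204, 348, 349]
220 [202, 203, 204, 207, 243, 305, 308, 325, 326, 346, 347, 348, 349]
240 [203, 204, 205, 206, 238, 317, 318, 344, 345, 346, 347]
```

View pics/w5.png

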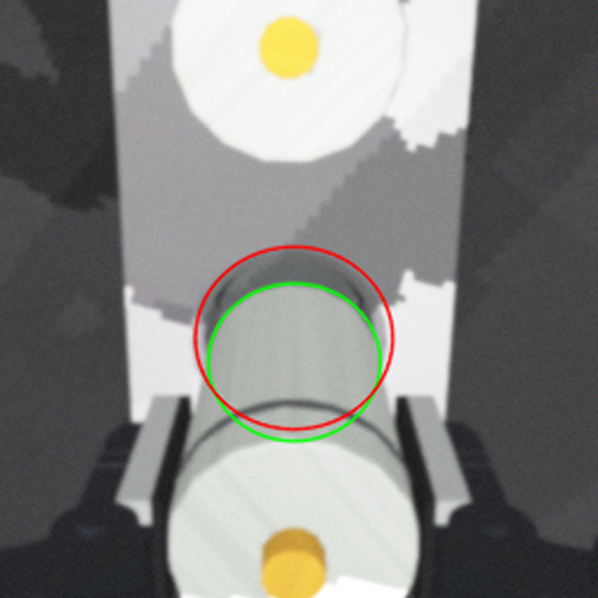

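Alignment is good, so I'm entering.

Emit:
carry_out(
  plan=[
    [0.001,-0.003,0.03,0,0],
    [0,0,0.05,0,0],
    [0,0,0.04,0,0],
    [0,0,0.03,0,0],
    [0,0,0.03,0,0],
    [0,0,0.02,0,0],
    [0,0,0,0,0],
  ],
)

```text
t: 20.18
tool_pos: [577.4, -240.9, 237.6]
eef_rot: [-0.0, -0.116, 0.993, 0.0]
contact_force: [-0.2, 0.4, -5.6]
gripper_width: 38.6
grip_force: 62.9
```

Emit:
carry_out(
  plan=[
    [0,0,0.02,0,0],
    [0,0,0.02,0,0],
    [0,0,0,0,0],
  ],
)

```text
t: 20.55
tool_pos: [577.3, -240.8, 233.6]
eef_rot: [-0.0, -0.116, 0.993, 0.0]
contact_force: [-1.1, -0.4, -5.1]
gripper_width: 38.4
grip_force: 62.9
```

Emit:
carry_out(
  plan=[
    [0,0,0.015,0,0],
    [0,0,0.015,0,0],
    [0,0,0.015,0,0],
    [0,0,0.012,0,0],
    [0,0,0,0,0],
  ],
)

```text
t: 21.18
tool_pos: [577.5, -240.9, 229.5]
eef_rot: [0.001, -0.116, 0.993, -0.0]
contact_force: [-3.6, 0.8, 5.2]
gripper_width: 38.7
grip_force: 64.0
```

Emit:
carry_out(
  plan=[
    [0,0,0.01,0,0],
    [0,0,0.01,0,0],
    [0,0,0.008,0,0],
    [0,0,0,0,0],
  ],
)

```text
t: 21.68
tool_pos: [577.5, -240.9, 226.5]
eef_rot: [0.001, -0.116, 0.993, -0.0]
contact_force: [-1.6, 1.3, 4.7]
gripper_width: 38.6
grip_force: 64.0
```

Emit:
carry_out(
  plan=[
    [0,0,0.007,0,0],
    [0,0,0.007,0,0],
    [0,0,0,0,0],
  ],
)

```text
t: 22.05
tool_pos: [577.5, -240.9, 224.9]
eef_rot: [0.001, -0.116, 0.993, -0.0]
contact_force: [-2.7, 1.6, 4.7]
gripper_width: 38.0
grip_force: 64.0
```

Emit:
carry_out(
  plan=[
    [0,0,0.007,0,0],
    [0,0,0.007,0,0],
    [0,0,0,0,0],
  ],
)

```text
t: 22.42
tool_pos: [577.5, -240.9, 223.4]
eef_rot: [0.0, -0.116, 0.993, -0.0]
contact_force: [-2.0, 1.9, 4.4]
gripper_width: 38.6
grip_force: 64.0
```

Emit:
carry_out(
  plan=[
    [0,0,0.007,0,0],
    [0,0,0.007,0,0],
    [0,0,0,0,0],
  ],
)

```text
t: 22.8
tool_pos: [577.5, -240.9, 221.9]
eef_rot: [0.0, -0.116, 0.993, -0.0]
contact_force: [-2.7, 0.9, 4.6]
gripper_width: 38.3
grip_force: 64.0
```

Emit:
carry_out(
  plan=[
    [0,0,0.007,0,0],
    [0,0,0.007,0,0],
    [0,0,0,0,0],
  ],
)

```text
t: 23.18
tool_pos: [577.5, -240.9, 221.8]
eef_rot: [0.001, -0.116, 0.993, -0.0]
contact_force: [-4.3, 2.1, 11.8]
gripper_width: 38.5
grip_force: 64.8
```

Bottomed at about 17.4 N. Releasing.

```bash
python3 -c "
from h import *
avgF(6)"
```

```text
F mean [-4.23  2.04 12.22] sd [0.41 0.29 0.21]
```

Emit:
carry_out(
  plan=[
    [0,0,-0.02,0,0],
    [0,0,-0.005,0,0.7],
    [0,0,0,0,1],
    [0,0,0,0,1],
    [0,0,0,0,1],
    [0,0,-0.3,0,1],
    [0,0,-0.45,0,1],
    [0,0,-0.45,0,1],
  ],
)

```text
t: 24.48
tool_pos: [577.3, -240.9, 343.3]
eef_rot: [-0.0, -0.116, 0.993, 0.0]
contact_force: [0.0, -0.0, -0.0]
gripper_width: 85.3
grip_force: 0.0
```

Emit:
carry_out(
  plan=[
    [0,0,-0.3,0,1],
    [0,0,0,0,1],
  ],
)

```text
t: 24.72
tool_pos: [577.8, -241.1, 375.2]
eef_rot: [0.003, -0.116, 0.993, -0.002]
contact_force: [0.4, 1.1, -0.3]
gripper_width: 85.2
grip_force: 0.0
```

```bash
python3 -c "
from h import *
view('side','s2')"
```

```text
(no output)
```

View pics/s2.png

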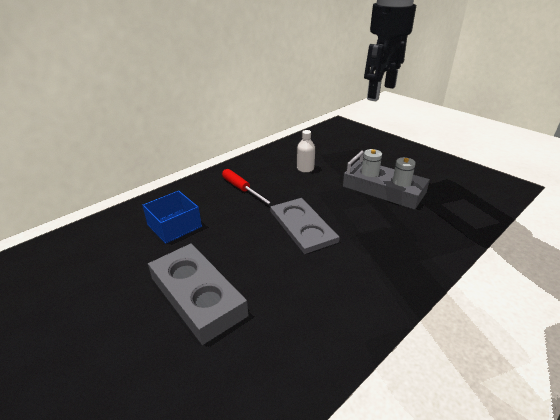

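Both cans stand seated in the bail rack at (372,162) and (404,172), and the gripper is clear.

```bash
python3 -c "
from h import *
print(r.hand_in())"
```

```text
the job is handed in; nothing more can be done
None
```

Both cans weighed over 400 g (about 480 g and 580 g), so both went in the wire-bail rack, can_1 in the near socket and can_2 in the far one; each was pressed until its seat bottomed at about 17 N and released, and the job was handed in at about 25 s (no verdict was returned).

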